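# Weigh the smaller pail of bolts

### The job

Weigh the smaller of the two pails of bolts: lift it by its handle, keep it upright, and set it down in the middle of the bench scale's plate without dropping it, then let go. Leave the larger pail where it stands.

Things in the scene. Friction and masses are not known exactly. Their poses are not given: they have to be found in the camera images.
- pail_handle: Wooden grip, fixed on an upright wire hoop, of the SMALLER open round steel pail (110 mm across, 100 mm high, about 0.5 kg with its bolts). Origin: centre of the grip, above the pail's centre, 165 mm above its underside. x across the grip (20 mm wide), y along it (70 mm), z up (24 mm high). 53 mm free under the grip; hoop wires 6 mm thick at y = +-57 mm. Stands on the table beside the scale.
- big_pail_handle: The same kind of handle on the LARGER pail (160 mm across, 150 mm high, about 1.7 kg), which must stay. Origin: centre of its wooden grip, 225 mm above the pail's underside; same axes; hoop wires at y = +-82 mm. Stands on the table on the other side of the scale.
- scale_plate (a point): Centre of the upper face of the bench scale's square steel plate (180 x 180 mm, flat, rigid, 60 mm above the table). x and y along its edges, z up. The scale is fixed to the table between the pails; its grey body has a low display panel, at most 38 mm high, reaching 140 mm from the centre to -x.
Mind the look-alikes: they are no part of the job. Leave any purple or yellow look-alike of the part that bears pail_handle alone.

How it is judged:
On the way, in this order (a step that is already met when the one before it is completed fails the run):
1. the smaller pail is lifted at least 35 mm by its handle, with the fingers on the handle (height (world z) of pail_handle above 0.2 m and contact force between the fingers and pail_handle above 0.5 N), for 0.2 s.
2. still held by its handle, the smaller pail is brought down on the plate (underside within 15 mm of it, pail within 35 mm of the plate's middle) (horizontal distance between pail_handle and scale_plate below 0.035 m and z of pail_handle in the frame of scale_plate below 0.18 m and contact force between the fingers and pail_handle above 0.5 N), for 0.05 s.
At the end, for the whole second after the job is handed in: The smaller pail stands at rest and upright (within 8 degrees) on the scale's plate, its centre within 35 mm of the plate's middle, and the larger pail is within 30 mm of where it stood (horizontal distance between pail_handle and scale_plate below 0.035 m and z of pail_handle in the frame of scale_plate between 0.157 and 0.172 m and angle between pail_handle's own z axis and vertical below 0.14 rad and linear speed of pail_handle below 0.02 m/s and distance of big_pail_handle from where it was at the start of the episode below 0.03 m); the robot touches nothing.
It fails at once if the larger pail is moved by more than 30 mm (distance of big_pail_handle from where it was at the start of the episode above 0.03 m).
It fails at once if the smaller pail is tipped by more than 35 degrees (angle between pail_handle's own z axis and vertical above 0.61 rad).
It also fails if it takes over 40 s, if anything falls off the work surface, if the arm or the gripper's body presses on something with over 40 N, if the wrist force passes 120 N, or if a joint passes its speed limit or range.

### The arm

A 6-joint arm with a two-finger parallel gripper is mounted at the origin on the work surface. World frame = base frame: x ahead of the robot, y to its left, z up, the work surface at z = 0. Lengths are in m, angles in rad, forces in N, time in s.
With the tool pointing down it reaches from about 0.35 to 0.775 m from the base axis. Payload 5.5 kg.
Tool frame: the origin (TCP) lies midway between the tips of the shut fingers; the grasp point (between the pads) lies env.grasp_offset behind it (env.grasp_offset is the distance from the TCP to the grasp point, in m); z points along the fingers, y is the line along which they close (so a half turn about z gives the same grasp; the last joint's range is limited). The gripper opens to 85 mm and grips with 20 to 120 N. Pads are 22 mm wide; open, the fingers measure 114 mm over their backs; the gripper's body (76 mm by 85 mm) begins 54 mm behind the grasp point. The pads swing forward as they close: fully open they stand 13 mm farther back than shut.
Start: joints at [1.164, 0.313, 0.046, 1.304, 0, 1.431], TCP at [0.152, 0.555, 0.231] pointing down, gripper open.
Joint ranges: [-2.76, 2.76], [-0.86, 1.69], [-1.03, 1.26], [-2.2, 2.34], [-1.47, 1.5], [-3.14, 3.14]. Speed limits (rad/s): [2.57, 2.57, 3.14, 3.14, 3.14, 3.14].

### API

Orientations are given as a unit quaternion [w, x, y, z].
In Python, from workcell import monitor, viewer, order, env gives the robot as it stands.
- The arm moves only by the tool carry_out, never from a script. Its argument "plan" is a list that holds one entry, the list of rows, each a list of 7 numbers: the turn, a rotation vector about the world's x, y, z in rad, then the shift along the world's x, y, z in mm, then the finger opening in mm, from 0 to 85.4. A call has 1 to 20 rows; each row is the pose to reach, as a shift and turn from the pose commanded when the call began; what a row does not reach only later rows make up. A row lasts 1/10 s, in which the tool goes at most 50 mm and 8.59 degrees, less where a joint would pass 70% of its speed; a pose out of reach is approached as far as the arm can. A call with a gripper value outside its range is refused whole. The fingers move at their own pace and stop on an object; "squeeze" is the grip in N (left out, the last holds). Time passes only in rows, so rows that repeat a pose let the fingers close. It gives the time, the measured TCP pose, the force, the opening and the grip force at its end, in the units of the state.
- monitor.get_state(): the state, without advancing time (a new reading comes with each control period).
- viewer.read_camera(name): name is "side" or "top" or "wrist"; returns the picture (384x512x3 uint8, red, green, blue); there is no depth.
- viewer.calibration(name): a dict with "K" (3x3 intrinsics, pixels), "eye" and "rotation" of the camera in the world. Camera axes: x right, y down, z forward; pixel columns grow to the right and rows downward; lengths in m; the calibration is good to about 2 mm. The wrist camera is an equidistant fisheye: a pixel r from the principal point sees the ray r / f radians off the axis. A picture is of the moment at which its call begins: read the wrist's pose just before it. calibration takes no time and is no camera call; for the wrist camera it gives the pose at the moment of the call.
- order.hand_in(): hands the job in; it is judged then, once.
The state is a dict: "clock": time; "joint_pos": joint angles; "qvel": joint speeds; "tau": joint torques, N m; "tcp_pos": TCP position; "orientation": TCP orientation; "wrist_force": force on the tool from outside, world axes, zero at the start; "ft_torque": the same for the moment, N m; "finger_gap": finger opening in m; "grip_force": force on a finger pad.
Only numpy, scipy, OpenCV 4.12 (cv2) and the standard library are available. Lean on these libraries where they do the work, as an engineer would, in place of code of your own. Each camera call takes 0.05 s, during which the arm holds its last target. There are 200 camera calls.

## Working session

There is one attempt and no reset: what is moved stays moved. The work goes in short steps, Python scripts to look and compute and a tool call to move; the robot and the scene stay as the last step left them, time stands still between calls to the robot, and variables do not carry over. Pictures are saved under pics/ and viewed, at most 10 in all, crops included, and the job is handed in when it is done.

Besides the shell and the picture viewer there is one more tool, called after "Emit:" by a JSON object that holds its "name" and its "arguments". carry_out: Moves the arm, as the interface text tells. Its arguments: {"type":"object","properties":{"plan":{"type":"array","items":{"type":"array","items":{"type":"array","items":{"type":"number"}}}},"squeeze":{"type":"number"}},"required":["plan"]}

```bash
mkdir -p pics; python3 - <<'E'
from workcell import monitor, viewer, order, env
import cv2,numpy as np
print(env.grasp_offset, monitor.get_state())
for n in("top","side"):
    im=viewer.read_camera(n); cv2.imwrite(f"pics/{n}0.png",cv2.resize(im[:,:,::-1],(800,600),interpolation=cv2.INTER_CUBIC)); np.save(f"pics/{n}0.npy",im)
    print(n,viewer.calibration(n))
E
```

```text
0.0187 {'clock': 0.0, 'joint_pos': array([1.16441571e+00, 3.13995364e-01, 4.50023106e-02, 1.30360826e+00,
       3.20523080e-05, 1.43117184e+00]), 'qvel': array([-0.00096977,  0.00111872, -0.0006177 , -0.00056767,  0.00017145,
       -0.00013959]), 'tau': array([-6.08949094e-06, -4.80629361e+01,  2.98533136e+01,  1.94350665e-02,
       -5.22761968e-05,  1.15698273e-05]), 'tcp_pos': array([0.15138531, 0.55419369, 0.23042128]), 'orientation': array([-2.58766984e-04,  1.32982917e-01,  9.91117919e-01, -8.64750806e-04]), 'wrist_force': array([-0.15627062,  0.57118618, -0.86368231]), 'ft_torque': array([ 0.00860122,  0.01399679, -0.02358344]), 'grip_force': 0.0, 'finger_gap': 0.08541227871348289}
top {'K': array([[357.5758353 ,   0.        , 257.91861239],
       [  0.        , 357.5758353 , 189.31282917],
       [  0.        ,   0.        ,   1.        ]]), 'eye': array([ 0.2784177 , -0.08865772,  1.1751231 ]), 'rotation': array([ 0.06818521, -0.70062339,  0.70780272, -0.05910126])}
side {'K': array([[350.53034226,   0.        , 250.65055586],
       [  0.        , 350.53034226, 189.01740272],
       [  0.        ,   0.        ,   1.        ]]), 'eye': array([ 0.07367054, -0.92431604,  0.76388089]), 'rotation': array([-0.46900193,  0.85772965, -0.18925592,  0.09229966])}
```

View pics/top0.png

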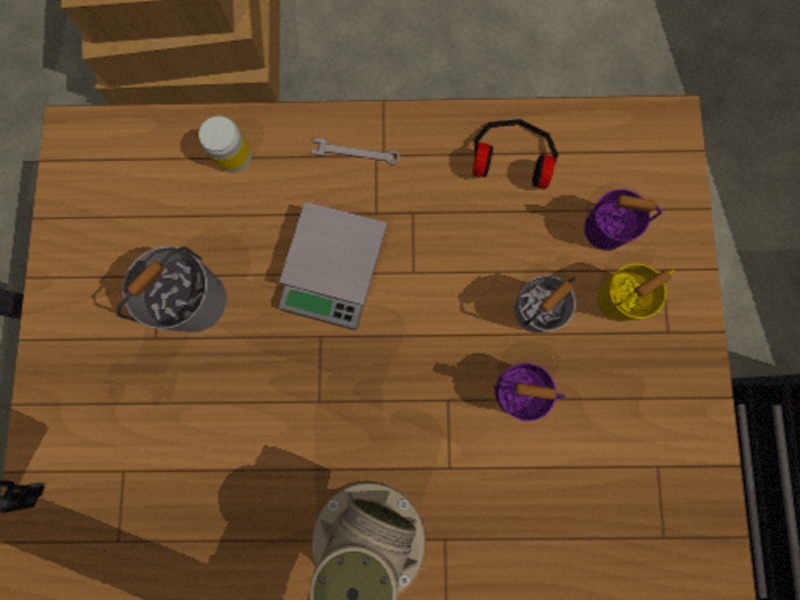

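View pics/side0.png

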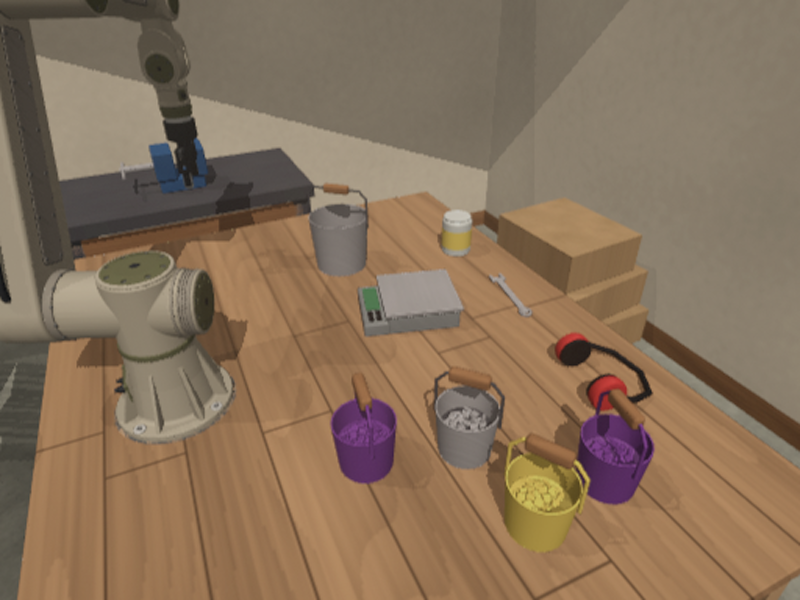

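The top view shows the small steel pail's grip at about (557,295) of 800x600, the plate spanning (305,205) to (358,300), and the large pail's grip at (143,278). The yellow pail stands just right of the small one at (632,292). In the side view the small grip is at about (470,378). Next, enlarged crops.

```bash
python3 - <<'E'
import cv2,numpy as np
def crop(n,x,y,w,h,s):
    im=np.load(f"pics/{n}0.npy")[y:y+h,x:x+w,::-1]
    o=cv2.resize(im,(w*s,h*s),interpolation=cv2.INTER_CUBIC)
    for k in range(0,w,10): cv2.putText(o,str(x+k),(k*s,8),0,.3,(255,255,255)); o[::4,k*s]=(0,255,0)
    for k in range(0,h,10): cv2.putText(o,str(y+k),(0,k*s+3),0,.3,(255,255,255)); o[k*s,::4]=(0,255,0)
    return o
a=crop("top",320,165,60,50,6); b=crop("top",170,120,80,50,5); c=crop("side",270,225,60,50,6); d=crop("side",225,165,80,50,5)
cv2.imwrite("pics/c1.png",np.vstack([np.hstack([a,c]),np.hstack([cv2.resize(b,(400,250))[:, :360],d[:,:360]])]))
E
```

```text
(no output)
```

View pics/c1.png

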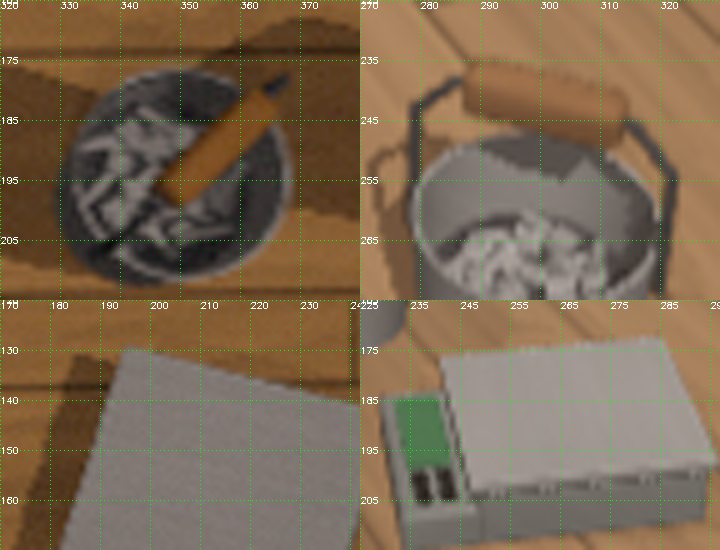

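The crops put the small grip's ends at (348.5,196.5) and (364.5,180.5) in the top view, and at (287,239.5) and (313,244.5) in the side view. The plate's corners are visible in both.

```bash
cat > h.py <<'E'
import numpy as np
from scipy.spatial.transform import Rotation as R
from workcell import monitor, viewer, order, env
def ray(n,p):
    c=viewer.calibration(n); q=np.asarray(c["rotation"])
    M=R.from_quat(q,scalar_first=True).as_matrix() if q.size==4 else q
    d=M@np.linalg.solve(c["K"],[*p,1]); return c["eye"],d/np.linalg.norm(d)
def onz(n,p,z):
    e,d=ray(n,p); return e+d*(z-e[2])/d[2]
def tri(a,b):
    (e,d),(f,g)=ray("top",a),ray("side",b)
    s=np.linalg.lstsq(np.c_[d,-g],f-e,rcond=None)[0]; p,q=e+s[0]*d,f+s[1]*g
    return (p+q)/2,np.linalg.norm(p-q)
E
python3 - <<'E'
from h import *
np.set_printoptions(precision=4,suppress=True)
print("ctr",tri((356.5,188.5),(300,242)))
for n,a,b in(("top",(348.5,196.5),(364.5,180.5)),("side",(287,239.5),(313,244.5))):
    p,q=onz(n,a,.165),onz(n,b,.165); v=q-p; print(n,p,q,(p+q)/2,np.linalg.norm(v),np.degrees(np.arctan2(v[1],v[0])))
for n,c in(("top",[(194.4,129.4),(247,141.4),(233,194.6),(179.8,181)]),("side",[(241,176.4),(285,172.6),(296,197.6),(248,203.4)])):
    P=np.array([onz(n,k,.06) for k in c]); print(n,P,P.mean(0),np.linalg.norm(P-np.roll(P,-1,0),axis=1))
print("big",onz("top",(143/1.5625,278/1.5625),.225),"yellow",onz("top",(655/1.5625,283/1.5625),.165),"purple",onz("top",(538/1.5625,392/1.5625),.165))
E
```

```text
ctr (array([ 0.4583, -0.3571,  0.1654]), np.float64(0.006925733759081937))
top [ 0.4388 -0.3345  0.165 ] [ 0.4848 -0.3829  0.165 ] [ 0.4618 -0.3587  0.165 ] 0.06672653677694126 -46.40536889378328
side [ 0.4299 -0.3338  0.165 ] [ 0.4794 -0.3785  0.165 ] [ 0.4547 -0.3561  0.165 ] 0.06673591233808736 -42.02791439766207
top [[ 0.6837  0.1313  0.06  ]
 [ 0.6404 -0.0411  0.06  ]
 [ 0.4656  0.0038  0.06  ]
 [ 0.5116  0.174   0.06  ]] [0.5753 0.067  0.06  ] [0.1777 0.1805 0.1763 0.1774]
side [[ 0.5124  0.1728  0.06  ]
 [ 0.6811  0.1229  0.06  ]
 [ 0.6306 -0.0484  0.06  ]
 [ 0.4628 -0.0067  0.06  ]] [0.5718 0.0602 0.06  ] [0.1759 0.1785 0.1729 0.1862]
big [0.4885 0.3776 0.225 ] yellow [ 0.4811 -0.5389  0.165 ] purple [ 0.2862 -0.3147  0.165 ]
```

The small grip's centre is at about (0.458, -0.357), with its axis at about -44°. The plate's centre is at about (0.574, 0.064). The sizes and heights check out. I'll raise the tool clear of the large pail and swing across.

Emit:
{"name": "carry_out", "arguments": {"plan": [[[0, 0, 0, 0, 0, 50, 85], [0, 0, 0, 0, 0, 100, 85], [0, 0, 0, 0, 0, 150, 85], [0, 0, 0, 0, 0, 200, 85], [0, 0, -0.1, 249, -234, 200, 85], [0, 0, -0.2, 249, -234, 200, 85], [0, 0, -0.3, 249, -234, 200, 85], [0, 0, -0.4, 249, -234, 200, 85], [0, 0, -0.5, 249, -234, 200, 85], [0, 0, -0.5, 249, -234, 200, 85], [0, 0, -0.5, 249, -234, 200, 85], [0, 0, -0.5, 349, -554, 200, 85], [0, 0, -0.5, 349, -554, 200, 85], [0, 0, -0.5, 349, -554, 200, 85], [0, 0, -0.5, 349, -554, 200, 85], [0, 0, -0.5, 349, -554, 200, 85], [0, 0, -0.5, 349, -554, 200, 85], [0, 0, -0.5, 349, -554, 200, 85]]]}}

```text
clock: 1.9
tcp_pos: [0.501, -0.0022, 0.4307]
orientation: [-0.0, 0.375, 0.927, -0.0]
wrist_force: [-0.1, 1.0, -0.1]
finger_gap: 0.0847
grip_force: 0.0
```

```bash
python3 - <<'E'
from h import *
import cv2,pickle
c=viewer.calibration("wrist"); im=viewer.read_camera("wrist"); pickle.dump((c,im),open("w0.pkl","wb")); print(c)
cv2.imwrite("pics/w0.png",cv2.resize(im[:,:,::-1],(800,600),interpolation=cv2.INTER_CUBIC))
E
```

```text
{'K': array([[297.31863964,   0.        , 256.00304786],
       [  0.        , 297.31863964, 184.6391057 ],
       [  0.        ,   0.        ,   1.        ]]), 'eye': array([0.44499163, 0.0513206 , 0.57272808]), 'rotation': array([0.1409968 , 0.90992635, 0.38541037, 0.06010654])}
```

Emit:
{"name": "carry_out", "arguments": {"plan": [[[0, 0, 0, -43, -355, -50, 85], [0, 0, 0, -43, -355, -50, 85], [0, 0, 0, -43, -355, -50, 85], [0, 0, 0, -43, -355, -50, 85], [0, 0, 0, -43, -355, -50, 85], [0, 0, 0, -43, -355, -50, 85], [0, 0, 0, -43, -355, -50, 85], [0, 0, 0, -43, -355, -50, 85], [0, 0, 0, -43, -355, -50, 85], [0, 0, 0, -43, -355, -50, 85]]]}}

```text
clock: 2.95
tcp_pos: [0.4577, -0.3533, 0.3813]
orientation: [-0.0, 0.374, 0.927, 0.0]
wrist_force: [-0.0, 0.8, -0.6]
finger_gap: 0.0848
grip_force: 0.0
```

```bash
python3 - <<'E'
from h import *
import cv2,pickle
print(monitor.get_state()["joint_pos"])
c=viewer.calibration("wrist"); im=viewer.read_camera("wrist"); pickle.dump((c,im),open("w1.pkl","wb")); print(c)
cv2.imwrite("pics/w1.png",cv2.resize(im[:,:,::-1],(800,600),interpolation=cv2.INTER_CUBIC))
E
```

```text
[-7.96575589e-01  3.38145023e-01  4.46681657e-01  1.68036133e+00
  5.94897093e-04 -2.99838913e-02]
{'K': array([[297.31863964,   0.        , 256.00304786],
       [  0.        , 297.31863964, 184.6391057 ],
       [  0.        ,   0.        ,   1.        ]]), 'eye': array([ 0.40149387, -0.30011409,  0.52331391]), 'rotation': array([0.14042124, 0.9095662 , 0.38636654, 0.06076255])}
```

View pics/w0.png

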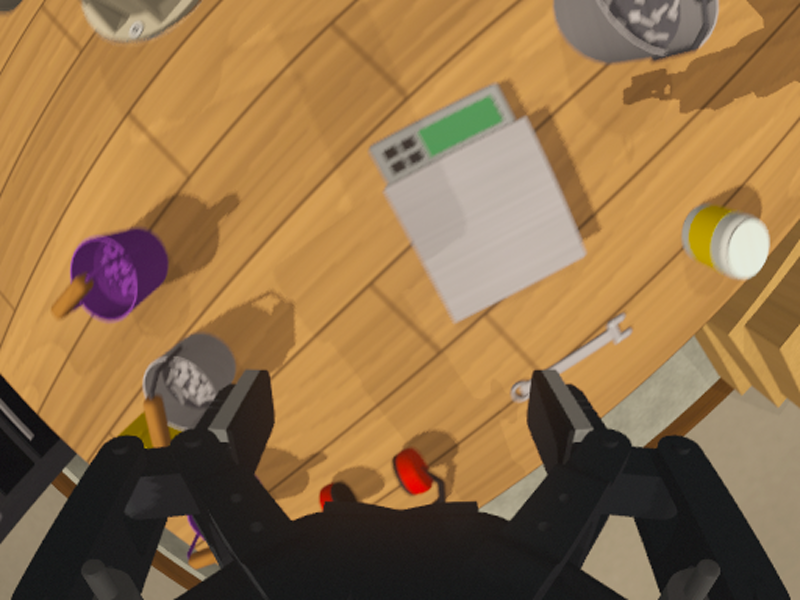

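View pics/w1.png

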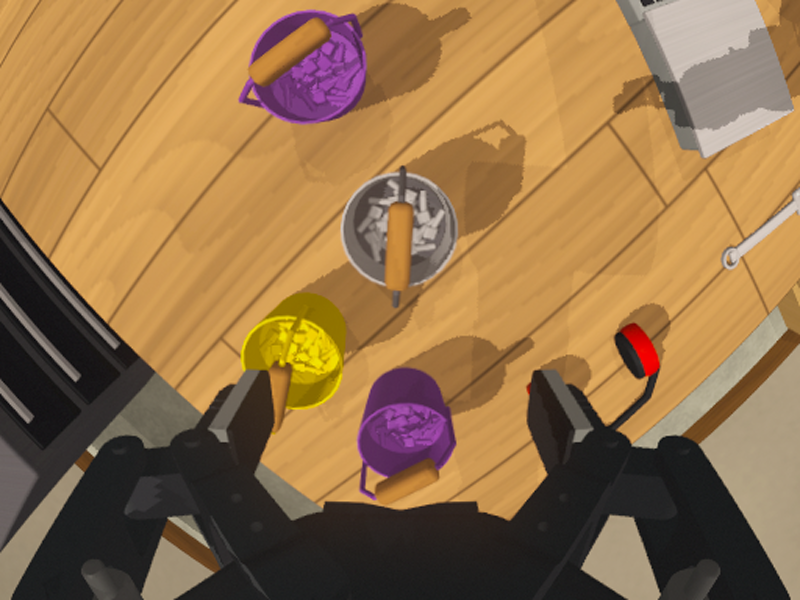

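In w0 the plate corners are at (527,118), (584,253), (457,321) and (387,192). In w1 the small grip runs from (401,203) to (398,290), nearly vertical between the fingers.

```bash
python3 - <<'E'
from h import *
import pickle
np.set_printoptions(precision=4,suppress=True)
def w(f,p,z):
    c,_=pickle.load(open(f,"rb")); K=c["K"]; u=(np.array(p)/1.5625-K[:2,2])/K[0,0]; t=np.linalg.norm(u)
    d=R.from_quat(c["rotation"],scalar_first=True).apply([*(np.sin(t)*u/t),np.cos(t)]); e=c["eye"]; return e+d*(z-e[2])/d[2]
P=np.array([w("w0.pkl",p,.06) for p in((527,118),(584,253),(457,321),(387,192))]); print(P,P.mean(0),np.linalg.norm(P-np.roll(P,-1,0),axis=1))
p,q=w("w1.pkl",(401,203),.165),w("w1.pkl",(398,290),.165); v=q-p; print(p,q,(p+q)/2,np.linalg.norm(v),np.degrees(np.arctan2(v[1],v[0])))
s=monitor.get_state(); print(s["tcp_pos"], R.from_quat(s["orientation"],scalar_first=True).as_matrix())
E
```

```text
[[ 0.5179  0.1771  0.06  ]
 [ 0.6833  0.1271  0.06  ]
 [ 0.6388 -0.0413  0.06  ]
 [ 0.4722  0.0055  0.06  ]] [0.5781 0.0671 0.06  ] [0.1729 0.1741 0.1731 0.1775]
[ 0.4345 -0.3298  0.165 ] [ 0.4836 -0.3805  0.165 ] [ 0.459  -0.3552  0.165 ] 0.07063454087889098 -45.89377138567789
[ 0.4579 -0.3529  0.3818] [[-0.721   0.6929  0.0004]
 [ 0.6929  0.721   0.0004]
 [ 0.      0.0005 -1.    ]]
```

Triangulation and the wrist view agree: grip at (0.459, -0.356) and the tool yaw is already right. I'll descend in stages.

Emit:
{"name": "carry_out", "arguments": {"plan": [[[0, 0, 0, 1, -2, -50, 85], [0, 0, 0, 1, -2, -100, 85], [0, 0, 0, 1, -2, -140, 85], [0, 0, 0, 1, -2, -140, 85], [0, 0, 0, 1, -2, -140, 85]]]}}

```text
clock: 3.5
tcp_pos: [0.4591, -0.3549, 0.2428]
orientation: [0.0, 0.373, 0.928, 0.0]
wrist_force: [-0.5, -0.0, 0.9]
finger_gap: 0.085
grip_force: 0.0
```

Emit:
{"name": "carry_out", "arguments": {"plan": [[[0, 0, 0, 0, -1, -30, 85], [0, 0, 0, 0, -1, -60, 85], [0, 0, 0, 0, -1, -80, 85], [0, 0, 0, 0, -1, -97, 85], [0, 0, 0, 0, -1, -97, 85], [0, 0, 0, 0, -1, -97, 40], [0, 0, 0, 0, -1, -97, 25], [0, 0, 0, 0, -1, -97, 10], [0, 0, 0, 0, -1, -97, 0], [0, 0, 0, 0, -1, -97, 0], [0, 0, 0, 0, -1, -97, 0], [0, 0, 0, 0, -1, -97, 0], [0, 0, 0, 0, -1, -97, 0], [0, 0, 0, 0, -1, -97, 0]]], "squeeze": 60}}

```text
clock: 4.9
tcp_pos: [0.459, -0.3577, 0.1453]
orientation: [0.001, 0.374, 0.927, -0.0]
wrist_force: [-0.2, 1.3, 5.5]
finger_gap: 0.0191
grip_force: 60.5
```

Gripped: the gap is 19 mm, matching the 20 mm grip. I'll lift gently.

Emit:
{"name": "carry_out", "arguments": {"plan": [[[0, 0, 0, 0, 0, 5, 0], [0, 0, 0, 0, 0, 12, 0], [0, 0, 0, 0, 0, 22, 0], [0, 0, 0, 0, 0, 36, 0], [0, 0, 0, 0, 0, 52, 0], [0, 0, 0, 0, 0, 70, 0], [0, 0, 0, 0, 0, 88, 0], [0, 0, 0, 0, 0, 104, 0], [0, 0, 0, 0, 0, 118, 0], [0, 0, 0, 0, 0, 128, 0], [0, 0, 0, 0, 0, 134, 0], [0, 0, 0, 0, 0, 138, 0], [0, 0, 0, 0, 0, 140, 0], [0, 0, 0, 0, 0, 140, 0], [0, 0, 0, 0, 0, 140, 0]]]}}

```text
clock: 6.4
tcp_pos: [0.4584, -0.3571, 0.2837]
orientation: [-0.0, 0.374, 0.927, 0.0]
wrist_force: [0.3, -0.3, -5.0]
finger_gap: 0.0192
grip_force: 58.9
```

```bash
python3 - <<'E'
from h import *
import cv2
print(monitor.get_state()["tcp_pos"])
a=viewer.read_camera("side")[100:300,180:400]; b=viewer.read_camera("wrist")
cv2.imwrite("pics/l1.png",np.hstack([cv2.resize(a,(422,384)),b[:,80:440]])[:,:,::-1])
E
```

```text
[ 0.45844277 -0.35714527  0.2837354 ]
```

View pics/l1.png

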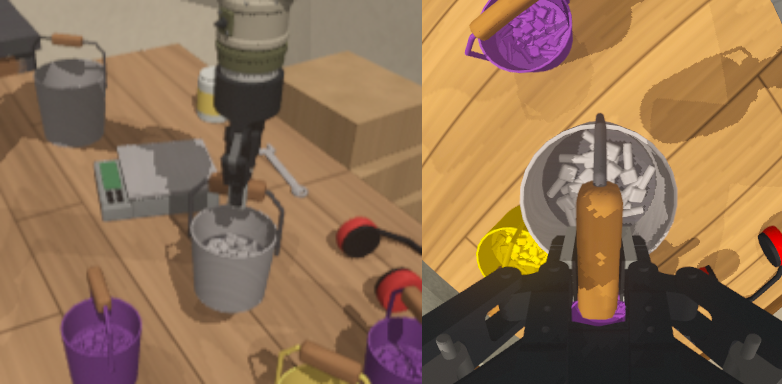

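The side view shows the pail hanging upright and clear of its neighbours. The wrist view shows the grip centred between the pads. I'll carry it smoothly over the plate.

Emit:
{"name": "carry_out", "arguments": {"plan": [[[0, 0, 0, 1, 4, 0, 0], [0, 0, 0, 5, 17, 0, 0], [0, 0, 0, 9, 34, 0, 0], [0, 0, 0, 16, 59, 0, 0], [0, 0, 0, 23, 85, 0, 0], [0, 0, 0, 32, 114, 0, 0], [0, 0, 0, 40, 144, 0, 0], [0, 0, 0, 48, 173, 0, 0], [0, 0, 0, 56, 203, 0, 0], [0, 0, 0, 64, 233, 0, 0], [0, 0, 0, 73, 262, 0, 0], [0, 0, 0, 81, 292, 0, 0], [0, 0, 0, 89, 321, 0, 0], [0, 0, 0, 96, 347, 0, 0], [0, 0, 0, 103, 372, 0, 0], [0, 0, 0, 109, 393, 0, 0], [0, 0, 0, 113, 410, 0, 0], [0, 0, 0, 116, 419, 0, 0], [0, 0, 0, 117, 423, 0, 0], [0, 0, 0, 117, 423, 0, 0]]]}}

```text
clock: 8.5
tcp_pos: [0.5753, 0.0663, 0.2843]
orientation: [-0.0, 0.374, 0.928, -0.0]
wrist_force: [-0.2, -0.8, -4.9]
finger_gap: 0.0192
grip_force: 58.9
```

Emit:
{"name": "carry_out", "arguments": {"plan": [[[0, 0, 0, 0, 0, -8, 0], [0, 0, 0, 0, 0, -20, 0], [0, 0, 0, 0, 0, -32, 0], [0, 0, 0, 0, 0, -44, 0], [0, 0, 0, 0, 0, -54, 0], [0, 0, 0, 0, 0, -60, 0], [0, 0, 0, 0, 0, -62, 0], [0, 0, 0, 0, 0, -62, 0], [0, 0, 0, 0, 0, -62, 0], [0, 0, 0, 0, 0, -62, 0]]]}}

```text
clock: 9.5
tcp_pos: [0.5761, 0.0657, 0.223]
orientation: [0.001, 0.374, 0.927, 0.0]
wrist_force: [-1.0, -0.1, -6.0]
finger_gap: 0.0188
grip_force: 58.9
```

```bash
python3 - <<'E'
from h import *
import cv2
s=monitor.get_state(); print(s["tcp_pos"],s["wrist_force"])
a=viewer.read_camera("side")[100:240,200:340]; b=viewer.read_camera("top")[100:220,150:270]
cv2.imwrite("pics/p1.png",np.hstack([cv2.resize(a,(400,400),interpolation=2),cv2.resize(b,(400,400),interpolation=2)])[:,:,::-1])
E
```

```text
[0.57605616 0.0656942  0.22300006] [-0.95489903 -0.09270495 -5.98247156]
```

View pics/p1.png

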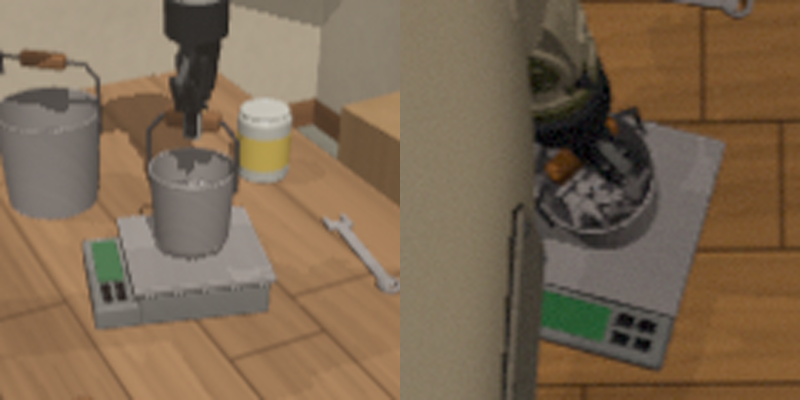

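The pail hangs centred over the plate, with its underside about 18 mm above it. I'll lower slowly.

Emit:
{"name": "carry_out", "arguments": {"plan": [[[0, 0, 0, 0, 0, -2, 0], [0, 0, 0, 0, 0, -4, 0], [0, 0, 0, 0, 0, -6, 0], [0, 0, 0, 0, 0, -8, 0], [0, 0, 0, 0, 0, -10, 0], [0, 0, 0, 0, 0, -12, 0], [0, 0, 0, 0, 0, -13, 0], [0, 0, 0, 0, 0, -14, 0], [0, 0, 0, 0, 0, -15, 0], [0, 0, 0, 0, 0, -15, 0], [0, 0, 0, 0, 0, -15, 0]]]}}

```text
clock: 10.7
tcp_pos: [0.5756, 0.0657, 0.2074]
orientation: [0.0, 0.374, 0.927, 0.0]
wrist_force: [0.6, 0.2, -5.6]
finger_gap: 0.0195
grip_force: 58.9
```

Emit:
{"name": "carry_out", "arguments": {"plan": [[[0, 0, 0, 0, 0, -0.5, 0], [0, 0, 0, 0, 0, -1, 0], [0, 0, 0, 0, 0, -1.5, 0], [0, 0, 0, 0, 0, -2, 0], [0, 0, 0, 0, 0, -2, 0], [0, 0, 0, 0, 0, -2, 0]]]}}

```text
clock: 11.3
tcp_pos: [0.5756, 0.0657, 0.2054]
orientation: [0.0, 0.374, 0.927, 0.0]
wrist_force: [-0.3, 0.3, -4.8]
finger_gap: 0.0194
grip_force: 59.0
```

Still hanging (about -5 N), so I'll keep lowering in half-millimetre steps.

Emit:
{"name": "carry_out", "arguments": {"plan": [[[0, 0, 0, 0, 0, -0.5, 0], [0, 0, 0, 0, 0, -1, 0], [0, 0, 0, 0, 0, -1, 0], [0, 0, 0, 0, 0, -1, 0]]]}}

```text
clock: 11.7
tcp_pos: [0.5759, 0.0658, 0.2053]
orientation: [0.001, 0.374, 0.927, 0.0]
wrist_force: [-1.7, 1.6, 4.4]
finger_gap: 0.0188
grip_force: 60.4
```

Emit:
{"name": "carry_out", "arguments": {"plan": [[[0, 0, 0, 0, 0, -0.5, 0], [0, 0, 0, 0, 0, -1, 0], [0, 0, 0, 0, 0, -1, 0], [0, 0, 0, 0, 0, -1, 0]]]}}

```text
clock: 12.1
tcp_pos: [0.576, 0.0658, 0.2054]
orientation: [0.001, 0.374, 0.927, 0.001]
wrist_force: [-4.4, 1.4, 10.5]
finger_gap: 0.0193
grip_force: 61.3
```

The pail now stands on the plate. I'll relieve the press by 1 mm, open slowly and withdraw upward.

Emit:
{"name": "carry_out", "arguments": {"plan": [[[0, 0, 0, 0, 0, 1, 0], [0, 0, 0, 0, 0, 1, 0], [0, 0, 0, 0, 0, 1, 25], [0, 0, 0, 0, 0, 1, 35], [0, 0, 0, 0, 0, 1, 50], [0, 0, 0, 0, 0, 1, 65], [0, 0, 0, 0, 0, 1, 70], [0, 0, 0, 0, 0, 1, 70], [0, 0, 0, 0, 0, 1, 70], [0, 0, 0, 0, 0, 15, 70], [0, 0, 0, 0, 0, 40, 70], [0, 0, 0, 0, 0, 80, 70], [0, 0, 0, 0, 0, 120, 70], [0, 0, 0, 0, 0, 160, 70], [0, 0, 0, 0, 0, 160, 70], [0, 0, 0, 0, 0, 160, 70]]]}}

```text
clock: 13.7
tcp_pos: [0.5763, 0.0657, 0.3645]
orientation: [0.001, 0.374, 0.927, 0.001]
wrist_force: [1.0, 0.3, -0.7]
finger_gap: 0.0699
grip_force: 0.0
```

```bash
python3 - <<'E'
from h import *
import cv2
s=monitor.get_state(); print(s["tcp_pos"],s["wrist_force"],s["finger_gap"])
a=viewer.read_camera("side")[60:240,180:360]; b=viewer.read_camera("wrist")
cv2.imwrite("pics/f1.png",np.hstack([cv2.resize(a,(384,384),interpolation=2),b[:,80:440]])[:,:,::-1])
E
```

```text
[0.5762805  0.06566124 0.36446422] [ 0.97828282  0.3113463  -0.70618637] 0.06988863552430831
```

View pics/f1.png

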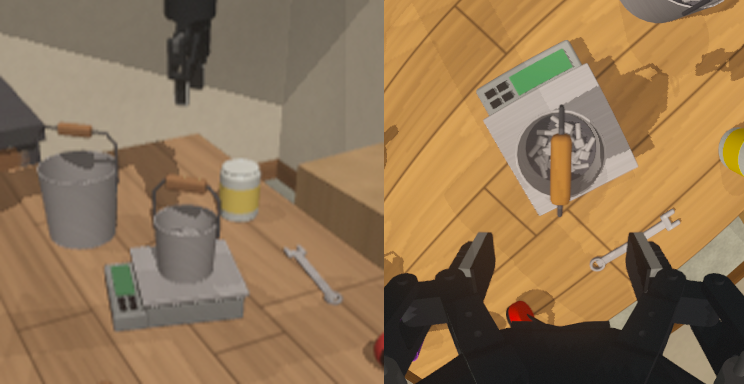

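The pail stands upright in the middle of the plate, the gripper is clear above it, and the large pail hasn't moved. I'm handing the job in.

```bash
python3 -c "
from workcell import order
print(order.hand_in())"
```

```text
the job is handed in; nothing more can be done
None
```

The smaller pail was lifted by its handle, set down upright in the middle of the scale's plate and released, the larger pail was left where it stood, and the job is handed in; no verdict was returned.

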